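Set the charge current on a drone-battery charger

ROBOT

A 6-joint arm with a two-finger parallel gripper is mounted at the origin on the work surface. World frame = base frame: x ahead of the robot, y to its left, z up, the work surface at z = 0. Lengths are in mm, angles in rad, forces in N, time in s.
With the tool pointing down it reaches from about 350 to 775 mm from the base axis. Payload 7.3 kg.
Tool frame: the origin (TCP) lies midway between the tips of the shut fingers; the grasp point (between the pads) lies 19 mm behind it (bot.tcp_to_grasp is the distance from the TCP to the grasp point, in mm); z points along the fingers, y is the line along which they close (so a half turn about z gives the same grasp; the last joint's range is limited). The gripper opens to 92 mm and grips with 3 to 60 N. Pads are 19 mm wide; open, the fingers measure 130 mm over their backs; the gripper's body (75 mm by 190 mm) begins 47 mm behind the grasp point.
Start: joints at [-1.287, 0.342, 1.524, -0, 1.275, -0.146], TCP at [218.786, -477.261, 226.741] pointing down, gripper open.
Joint ranges: [-2.53, 2.53], [-0.77, 2.02], [0.04, 2.7], [-1, 4.14], [0.28, 2.66], [-3.11, 3.11]. Speed limits (rad/s): [2.57, 2.57, 3.14, 3.14, 3.14, 3.14].

INTERFACE

Orientations are given as [roll, pitch, yaw] about the fixed x, y, z axes, in that order (R = Rz(yaw) Ry(pitch) Rx(roll)).
In Python, from plant import bot, viewer gives the robot as it stands. The module is installed in compiled form; this text tells all that it offers.
- The arm moves only by the shell command python3 -m handwheel 'ROWS'. ROWS is text: rows parted by semicolons, each of 7 numbers parted by spaces: the shift along the tool's x, y, z scaled (see below), then the turn, a rotation vector about the tool's x, y, z scaled (see below), then the opening, from -1 (shut) to 1 (fully open), so that 0 is half open. In form: tx ty tz rx ry rz gripper; .... A call has 1 to 8 rows; each row is the pose to reach, as a shift and turn from the pose commanded when the call began, along the tool's axes at that moment, turning the shorter way round; what a row does not reach only later rows make up. The controller multiplies each number of a shift by 10 cm and each number of a turn by pi rad. A row lasts 1/12 s, in which the tool goes at most 41.7 mm and 7.16 degrees, less where a joint would pass 70% of its speed; a pose out of reach is approached as far as the arm can. A call with a number of a shift or a turn outside -1 to 1 is refused whole. A call with a gripper value outside its range is refused whole. The fingers move at their own pace and stop on an object; the grip force is fixed at half the most. Time passes only in rows, so rows that repeat a pose let the fingers close. It gives the time, the measured TCP pose, the force, the opening and the grip force at its end, in the units of the state.
- bot.get_obs(): the state, without advancing time (a new reading comes with each control period).
- viewer.capture(name): name is "scene" or "top" or "wrist"; returns a dict with "frame" (480x640x3 uint8, red, green, blue), "fov_y" (degrees; the focal length in pixels is half the picture's height over the tangent of half this angle, whatever the lens; pixels are square), "cx", "cy" (the principal point, pixels), "dist_coeffs" ([k1, k2, p1, p2, k3] as OpenCV has them; the pictures are not rectified), "T" (4x4, takes a point from camera to world coordinates). Camera axes: x right, y down, z forward; pixel columns grow to the right and rows downward; lengths in mm; the calibration is good to about 2 mm. A picture is of the moment at which its call begins. There is no depth.
- bot.close_job(): hands the job in; it is judged then, once.
Trained networks look in a picture, given as the dict that the camera call returned (one of the last four; its "shot" number tells which), for a name from the list of things; names that differ only in an ending like _2 or _b are one class to them, and where a whole thing is asked for, a point or a joint stands for the part that bears it (a point fixed in the world has none). Each returns a list of dicts, best first, with "score" (0 to 1); they miss things now and then, are a little off and sometimes report something else, mostly with a low value. They report only what shows in the picture. A call takes as long as a camera call. They do not tell look-alikes from the thing itself.
- viewer.recognise(target, picture): "centre" ([column, row] in pixels, amid what is visible of it).
- viewer.cut_out(target, picture): "pixels" (480x640 bool, what is visible of it) and "centre" ([column, row] in pixels, amid what is visible of it).
The state is a dict: "time": time; "joint_positions": joint angles; "dq": joint speeds; "tau": joint torques, N m; "tool_pos": TCP position; "tcp_rot": TCP orientation; "contact_force": force on the tool from outside, world axes, zero at the start; "moment": the same for the moment, N m; "grip_width": finger opening in mm; "finger_force": force on a finger pad.
Only numpy, scipy, OpenCV 4.12 (cv2) and the standard library are available. Lean on these libraries where they do the work, as an engineer would, in place of code of your own. Each camera call takes 0.05 s, during which the arm holds its last target. There are 200 camera calls.

TASK

Before the next drone battery goes on charge, turn up the current on the charger: turn its large bar-shaped knob clockwise until the white pointer line on it points at the white index arrow on the ring around it. Leave the small round trim knob and the index ring as they are, and let go of the knob.

Things in the scene. Friction and masses are not known exactly. Their poses are not given: they have to be found in the camera images.
- charger: Black desktop charger with a grey deck, fixed to the table left or right on the bench, turned up to 30 degrees: 140 (x) x 160 (y) x 60 mm high, deck level. Origin: centre of its underside; z up; -x is its front, with yellow sockets. On the deck: the large bar knob in its ring (axis at x -12, y -32 mm), a small trim knob, a flat green display. Nothing else on it.
- knob_grip (a point): Grip point of the large black knob, on its vertical axis, 99 mm above table. Skirt 48 mm wide, top at 74 mm; on it an upright bar 44 long, 14 wide, 74 to 108 mm above table, centred. Axes turn with it: +x along the bar to its pointer end (white line on top from axis to that end and down the end face), y across, z up. Light friction (0.05 N m), stays put. Starts 25 to 85 deg short of the arrow.
- index_tip (a point): Tip of the single white index arrow (15 mm long, 8 wide), pointing inwards, 65.5 mm above the table, 28 mm from the knob's axis, on a flat black ring (88 mm diameter, 5 high) on the deck round the large knob. +x points outwards from the knob's axis through the arrow; z up. The ring's angle differs each time; very stiff (4 N m), it does not turn with the knob.
- trim_pointer (a point): Outer end of the white line on top of the small trim knob, 10 mm from that knob's axis, 72.5 mm above the table; +x outwards from the axis, z up. The trim knob is round, black, 26 mm in diameter, 12 high, its axis at x -35, y 46 mm in the charger's frame (81 mm from the large knob's axis). It turns very easily; leave it alone.
Mind the look-alikes: they are no part of the job. Leave any turquoise look-alike of the charger alone.

How it is judged (in metres and radians):
At the end, for the whole second after the job is handed in: The pointer end of the large knob points at the tip of the index arrow to within 5.8 mm sideways at the arrow tip (about 12 degrees) and stays there (y of index_tip in the frame of knob_grip between -0.0058 and 0.0058 m and x of index_tip in the frame of knob_grip above 0.02 m); the robot touches nothing.
It fails at once if the small trim knob is turned (the end of its white line moves by more than 3 mm, about 17 degrees) (distance of trim_pointer from where it was at the start of the episode above 0.003 m).
It fails at once if the index ring is turned (its arrow tip moves by more than 3 mm) (distance of index_tip from where it was at the start of the episode above 0.003 m).
It also fails if it takes over 32 s, if anything falls off the work surface, if the arm or the gripper's body presses on something with over 40 N, if the wrist force passes 120 N, or if a joint passes its speed limit or range.

## Working session

There is one attempt and no reset: what is moved stays moved. The work goes in short steps, Python scripts to look and compute and a shell command to move; the robot and the scene stay as the last step left them, time stands still between calls to the robot, and variables do not carry over. Pictures are saved under pics/ and viewed, at most 10 in all, crops included, and the job is handed in when it is done.

```bash
mkdir -p pics
cat > h.py <<'E'
import numpy as np, cv2
from plant import bot, viewer
def K(p):
    f=240/np.tan(np.radians(p["fov_y"])/2); return np.array([[f,0,p["cx"]],[0,f,p["cy"]],[0,0,1.]])
def ray(p,uv):
    n=cv2.undistortPoints(np.array([[uv]],float),K(p),np.array(p["dist_coeffs"],float))[0,0]
    T=np.array(p["T"]); d=T[:3,:3]@[n[0],n[1],1]; return T[:3,3],d/np.linalg.norm(d)
def atz(p,uv,z):
    o,d=ray(p,uv); return o+d*(z-o[2])/d[2]
def tri(rs):
    A=0;b=0
    for o,d in rs:
        M=np.eye(3)-np.outer(d,d); A=A+M; b=b+M@o
    return np.linalg.solve(A,b)
def proj(p,X):
    T=np.linalg.inv(np.array(p["T"])); r=cv2.Rodrigues(T[:3,:3])[0]
    return cv2.projectPoints(np.array(X,float).reshape(-1,3),r,T[:3,3],K(p),np.array(p["dist_coeffs"],float))[0][:,0]
def save(n,im): cv2.imwrite("pics/"+n,cv2.cvtColor(im,cv2.COLOR_RGB2BGR))
E
python3 - <<'E'
from h import *
s=bot.get_obs(); print(s["time"],s["tool_pos"],s["tcp_rot"],bot.tcp_to_grasp)
ims=[]
for n in ["top","scene","wrist"]:
    p=viewer.capture(n); ims.append(p["frame"]); print(n,np.round(np.array(p["T"]),2).tolist(),p["fov_y"])
    for t in ["charger","knob_grip","index_tip","trim_pointer"]:
        for r in viewer.recognise(t,p)[:3]: print(t,np.round(r["centre"]),round(r["score"],2),np.round(atz(p,r["centre"],{"charger":60,"knob_grip":99,"index_tip":65.5,"trim_pointer":72.5}[t])))
a=np.vstack([np.hstack(ims[:2]),np.hstack([ims[2],ims[2]*0])])
save("a.png",cv2.resize(a,(800,600),interpolation=cv2.INTER_AREA))
E
```

```text
0.0 [ 218.67392512 -476.84592969  226.05141508] [-3.14008269e+00 -2.29354186e-04  4.29803703e-01] 18.8
top [[-0.03, -0.99, 0.1, 381.94], [-1.0, 0.03, 0.01, -33.19], [-0.01, -0.1, -0.99, 954.12], [0.0, 0.0, 0.0, 1.0]] 49.802419354911414
charger [492. 334.] 0.79 [ 299. -326.   60.]
charger [406. 172.] 0.6 [ 585. -190.   60.]
knob_grip [520. 342.] 0.83 [ 288. -358.   99.]
knob_grip [435. 166.] 0.73 [ 586. -234.   99.]
index_tip [421. 179.] 0.61 [ 570. -216.   66.]
index_tip [511. 332.] 0.61 [ 302. -357.   66.]
trim_pointer [387. 194.] 0.74 [ 544. -155.   72.]
trim_pointer [472. 354.] 0.47 [ 268. -286.   72.]
scene [[-0.56, 0.53, -0.64, 1139.66], [0.83, 0.35, -0.44, 421.76], [-0.0, -0.78, -0.63, 729.84], [0.0, 0.0, 0.0, 1.0]] 46.71539964897924
charger [255. 168.] 0.78 [ 335. -312.   60.]
charger [215. 259.] 0.57 [ 618. -173.   60.]
knob_grip [248. 143.] 0.94 [ 311. -350.   99.]
knob_grip [197. 234.] 0.87 [ 615. -213.   99.]
index_tip [250. 153.] 0.9 [ 298. -358.   66.]
trim_pointer [280. 158.] 0.45 [ 288. -277.   72.]
wrist [[0.42, -0.87, -0.27, 290.63], [-0.91, -0.4, -0.12, -443.57], [-0.0, 0.29, -0.96, 385.27], [0.0, 0.0, 0.0, 1.0]] 71.1028694998886
charger [226.  73.] 0.78 [ 302. -346.   60.]
index_tip [268.  93.] 0.9 [ 303. -386.   66.]
trim_pointer [154.  88.] 0.62 [ 265. -297.   72.]
```

View pics/a.png

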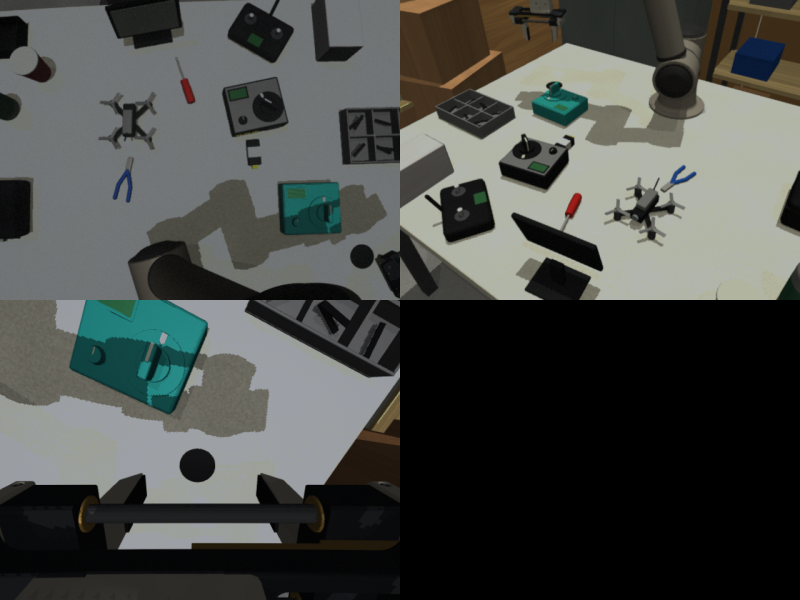

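The top picture shows two candidates. The turquoise charger at top px (492,334) is the look-alike. The black one with a grey deck at top px (406,172), scene px (215,259), fits the description. I'll confirm it in a crop and triangulate.

Run:
```python
from h import *
P={n:viewer.capture(n) for n in ["top","scene"]}
near={"top":(410,170),"scene":(210,250)}
for t in ["knob_grip","trim_pointer","index_tip","charger"]:
    rs=[];
    for n,p in P.items():
        c=[r for r in viewer.recognise(t,p) if np.hypot(*(np.array(r["centre"])-near[n]))<70]
        if c: rs.append(ray(p,c[0]["centre"])); print(t,n,np.round(c[0]["centre"],1),round(c[0]["score"],2))
    if len(rs)==2: print(t,np.round(tri(rs),1))
c1=cv2.resize(P["top"]["frame"][110:230,345:475],None,fx=3,fy=3,interpolation=cv2.INTER_CUBIC)
c2=cv2.resize(P["scene"]["frame"][195:315,145:275],None,fx=3,fy=3,interpolation=cv2.INTER_CUBIC)
save("b.png",np.clip(np.hstack([c1,c2]).astype(int)*1.6,0,255).astype(np.uint8))
```

```text
knob_grip top [431.1 167.7] 0.57
trim_pointer top [385.8 194.2] 0.56
trim_pointer scene [245.3 241.6] 0.65
trim_pointer [ 548.4 -155.9   60.4]
index_tip top [423.6 182.6] 0.94
index_tip scene [202.6 244.5] 0.9
index_tip [ 576.8 -234.4   34.8]
charger top [406.9 171.8] 0.91
charger scene [213.3 258.9] 0.7
charger [ 594.6 -200.4   28.7]
```

View pics/b.png

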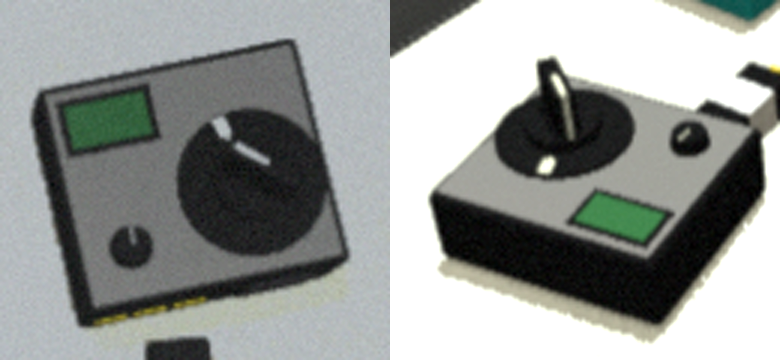

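The crop confirms the black charger with the grey deck and green display. In the top view the arrow is at about px (418,152) and the bar line runs (434,164)→(423,158). Bar yaw is about 63° and the arrow about 30°, so roughly 33° clockwise. Next I move the wrist camera over it.

```bash
python3 -m handwheel '1 -0.17 0 0 0 0 1; 1 -0.17 0 0 0 0 1; 1 -0.17 0 0 0 0 1'; python3 -m handwheel '1 -0.17 0 0 0 0 1; 1 -0.17 0 0 0 0 1; 1 -0.17 0 0 0 0 1';python3 -m handwheel '1 -0.17 0 0 0 0 1; 1 -0.17 0 0 0 0 1; 1 -0.17 0 0 0 0 1'; python3 -c "
from h import *
p=viewer.capture('top'); print(atz(p,(429,170.7),65),atz(p,(434,164),108),atz(p,(423,158),108),atz(p,(418.5,152.5),65))"
```

```text
time: 1.5
tool_pos: [305.0, -417.9, 226.8]
tcp_rot: [-3.141, -0.002, 0.43]
contact_force: [-0.3, 0.1, -0.3]
grip_width: 92.1
finger_force: 0.0
time: 1.75
tool_pos: [389.4, -360.3, 226.8]
tcp_rot: [-3.141, -0.002, 0.432]
contact_force: [-0.6, 0.7, -0.4]
grip_width: 91.6
finger_force: 0.0
time: 2.0
tool_pos: [473.4, -303.0, 226.8]
tcp_rot: [-3.142, -0.002, 0.432]
contact_force: [-0.6, -0.2, -0.6]
grip_width: 91.6
finger_force: 0.0
[ 585.36417745 -230.46764323   65.        ] [ 586.71565634 -229.94369808  108.        ] [ 597.4928069  -212.05184797  108.        ] [ 618.58204638 -213.7352445    65.        ]
```

```bash
python3 -m handwheel '1 -0.15 0 0 0 0 1; 1 -0.15 0 0 0 0 1; 1 -0.15 0 0 0 0 1' >/dev/null; python3 -m handwheel '0.32 -0.05 0 0 0 -0.19 1; 0.32 -0.05 0 0 0 -0.19 1; 0.32 -0.05 0 0 0 -0.19 1; 0.32 -0.05 0 0 0 -0.19 1; 0.32 -0.05 0 0 0 -0.19 1; 0.32 -0.05 0 0 0 -0.19 1; 0.32 -0.05 0 0 0 -0.19 1'
python3 - <<'E'
from h import *
p=viewer.capture("wrist"); np.save("w1.npy",p,allow_pickle=True)
for t in ["knob_grip","index_tip","trim_pointer"]:
    for r in viewer.recognise(t,p)[:2]: print(t,np.round(r["centre"],1),round(r["score"],2),np.round(atz(p,r["centre"],{"knob_grip":99,"index_tip":65.5,"trim_pointer":72.5}[t]),1))
save("c.png",p["frame"])
E
```

```text
time: 2.88
tool_pos: [581.8, -232.9, 226.6]
tcp_rot: [-3.142, 0.0, 1.023]
contact_force: [0.1, -1.0, -0.4]
grip_width: 91.9
finger_force: 0.0
knob_grip [326.2 219. ] 0.89 [ 589. -226.   99.]
index_tip [331.6 193.2] 0.86 [ 602.6 -214.2   65.5]
```

View pics/c.png

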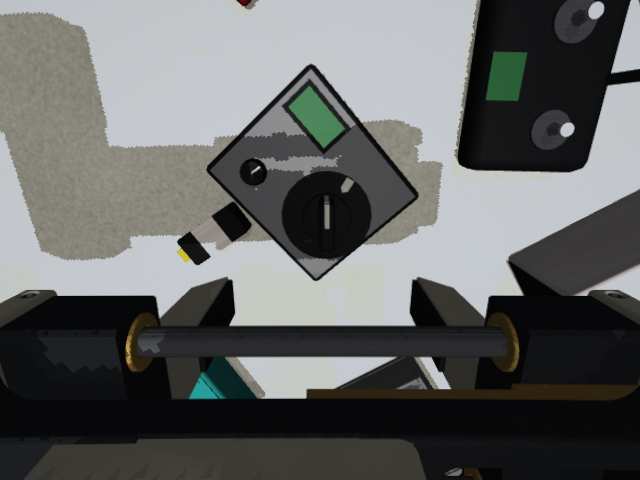

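The wrist view shows the ring centred near (327,215), the bar line vertical from (326,229) to about (326,196), and the arrow at about (346,185).

Run:
```python
from h import *
p=np.load("w1.npy",allow_pickle=True).item(); q=viewer.capture("top")
print("ring",tri([ray(p,(327,215)),ray(q,(429,170.7))]).round(1),"axis top",tri([ray(p,(326,229)),ray(q,(434,164))]).round(1))
c=atz(p,(327,215),65); print(c, atz(p,(326,229),108),atz(p,(326,206),108),atz(p,(347,185),65))
# fit mask of white and bar/ring
f=p["frame"].astype(int); w=(f.min(2)>110)[165:245,300:365]
lo=cv2.connectedComponentsWithStats(w.astype(np.uint8)); 
for i in range(1,lo[0]):
    if 10<lo[2][i][4]<400: print(lo[2][i],lo[3][i]+[300,165])
c1=cv2.resize(p["frame"][160:270,260:390],None,fx=5,fy=5,interpolation=cv2.INTER_CUBIC)
save("d.png",np.clip(c1.astype(int)*1.7,0,255).astype(np.uint8))
```

```text
ring [ 587.  -231.9   58. ] axis top [ 585.9 -229.8  111.8]
[ 587.73458789 -230.28634393   65.        ] [ 585.33912073 -231.48304638  108.        ] [ 595.69075138 -214.37133949  108.        ] [ 619.04651226 -215.19117315   65.        ]
[  0   0  19  11 107] [306.55140187 168.45794393]
[20  0 14  2 23] [326.65217391 165.39130435]
[42 13 11 14 95] [346.61052632 184.8       ]
[25 40  4 23 90] [326.53333333 215.76666667]
```

View pics/d.png

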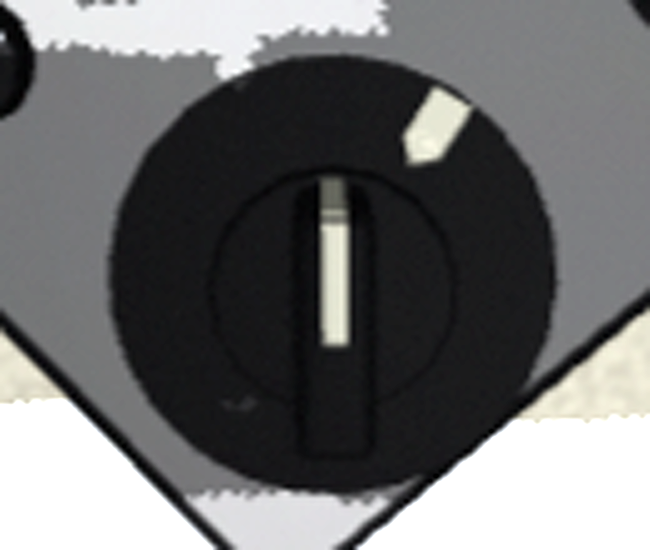

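Axis is at about (586.5,-231), with heights consistent (58 vs 65 and 112 vs 108). The bar is at 58.8° and the arrow at about 26°. I descend and take a quick check.

```bash
python3 -m handwheel '0.04 0.03 1 0 0 0 0; 0.04 0.03 1 0 0 0 0; 0.04 0.03 1 0 0 0 0; 0.04 0.03 1 0 0 0 0'
python3 - <<'E'
from h import *
p=viewer.capture("wrist"); q=np.load("w1.npy",allow_pickle=True).item()
s=bot.get_obs(); print(s["tool_pos"],s["tcp_rot"])
for t,z in [((342,192.6),65.5),((346.6,184.8),65.)]:
    a=atz(q,t,z); print(a.round(1), np.degrees(np.arctan2(a[1]+231,a[0]-586.5)))
print("proj axis/TCP",proj(p,[[586.5,-231,108],s["tool_pos"]]).round(0))
save("e.png",p["frame"])
E
```

```text
time: 3.47
tool_pos: [583.9, -229.4, 121.6]
tcp_rot: [-3.132, 0.001, 1.026]
contact_force: [-0.4, -0.7, -0.5]
grip_width: 69.7
finger_force: 0.0
[ 585.509181   -230.29320644  124.77035795] [-3.13709513e+00  2.84833516e-04  1.02605590e+00]
[ 611.3 -218.9   65.5] 25.99275337364234
[ 618.8 -214.8   65. ] 26.58209715513189
proj axis/TCP [[329. 285.]
 [327. 298.]]
```

View pics/e.png

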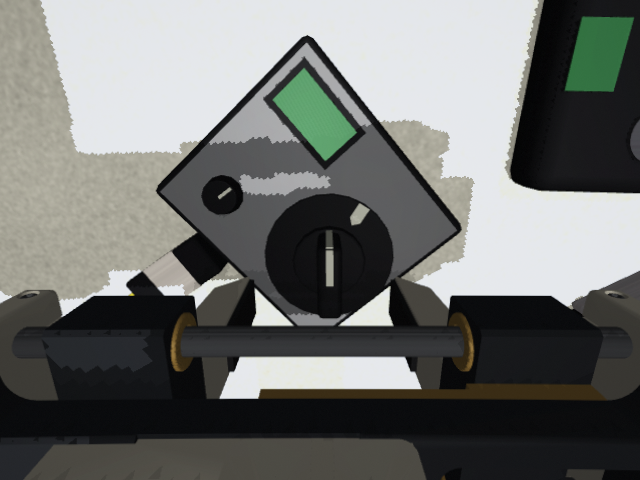

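The view shows the bar centred between the fingers at (330,285). I descend, then close.

```bash
python3 -m handwheel '0 0 0.42 0 0 0 0; 0 0 0.42 0 0 0 0; 0 0 0.42 0 0 0 0; 0 0 0.42 0 0 0 -1; 0 0 0.42 0 0 0 -1; 0 0 0.42 0 0 0 -1; 0 0 0.42 0 0 0 -1; 0 0 0.42 0 0 0 -1'; python3 -m handwheel '0 0 0 0 0 0 -1; 0 0 0 0 0 0 -1; 0 0 0 0 0 0 -1; 0 0 0 0 0 0 -1'
```

```text
time: 4.18
tool_pos: [586.9, -231.0, 85.8]
tcp_rot: [3.14, -0.0, 1.027]
contact_force: [-0.3, -0.4, 0.1]
grip_width: 17.5
finger_force: 0.0
time: 4.52
tool_pos: [587.4, -231.3, 85.6]
tcp_rot: [3.139, -0.0, 1.027]
contact_force: [2.2, -1.5, 4.5]
grip_width: 13.8
finger_force: 30.0
```

Gripped at 13.8 mm with 30 N. I turn clockwise 32.5°.

```bash
python3 -m handwheel '0 0 0 0 0 0.03 -1; 0 0 0 0 0 0.06 -1; 0 0 0 0 0 0.09 -1; 0 0 0 0 0 0.12 -1; 0 0 0 0 0 0.15 -1; 0 0 0 0 0 0.18 -1; 0 0 0 0 0 0.18 -1; 0 0 0 0 0 0.18 -1'; python3 -m handwheel '0 0 0 0 0 0 -0.1; 0 0 0 0 0 0 -0.1; 0 0 0 0 0 0 -0.1; 0 0 0 0 0 0 -0.1; 0 0 0 0 0 0 -0.1'; python3 -m handwheel '0 0 -1 0 0 0 0; 0 0 -1 0 0 0 0; 0 0 -1 0 0 0 0; 0 0 -1 0 0 0 0; 0 0 -1 0 0 0 0'
python3 - <<'E'
from h import *
p=viewer.capture("wrist"); np.save("w2.npy",p,allow_pickle=True)
c1=cv2.resize(p["frame"][120:320,200:440],None,fx=3,fy=3,interpolation=cv2.INTER_CUBIC)
save("f.png",np.clip(c1.astype(int)*1.5,0,255).astype(np.uint8))
E
```

```text
time: 5.18
tool_pos: [587.5, -231.5, 85.6]
tcp_rot: [3.139, -0.002, 0.462]
contact_force: [2.1, -2.5, 5.5]
grip_width: 13.8
finger_force: 30.0
time: 5.6
tool_pos: [586.1, -230.5, 84.2]
tcp_rot: [-3.14, 0.001, 0.461]
contact_force: [-0.6, -0.2, 1.1]
grip_width: 40.3
finger_force: 0.0
time: 6.02
tool_pos: [586.7, -230.9, 185.5]
tcp_rot: [3.14, -0.001, 0.461]
contact_force: [-0.1, 0.3, -0.3]
grip_width: 46.0
finger_force: 0.0
```

View pics/f.png

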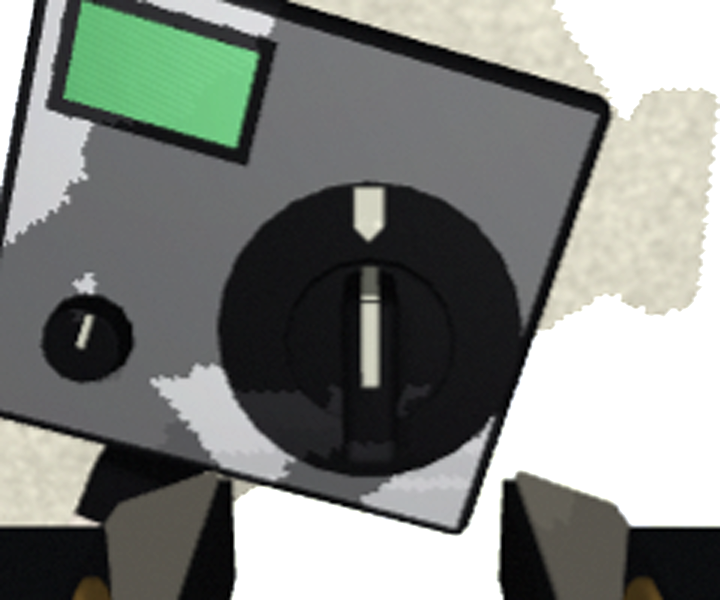

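The crop shows the pointer line (x about 370) in line with the arrow tip (369,241), and the gripper is clear. I hand in.

```bash
python3 -c "
from plant import bot; print(bot.close_job())"
```

```text
the job is handed in; nothing more can be done
None
```

I turned the charger's large knob about 32° clockwise, and the last close-up shows its pointer lined up with the index arrow. The gripper has let go and is clear, neither the trim knob nor the ring was touched, and I handed the job in at about 6 s; no verdict was returned.

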